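Fetch the tin from under the rack with the reacher

TASK

The flat round tin has slid under the low wire rack, too low for a hand. Push the reacher under the rack until its open jaws straddle the tin, squeeze its trigger so that both jaws grip the tin there, and keep it squeezed while you draw the tin out in front of the rack, until at least 2 cm of bare mat shows between rack and tin. Then let go of the trigger so that the jaws open, and leave the tin and the reacher upright on the mat; do not touch the tin by hand and leave the other things where they are.

Things in the scene. Friction and masses are not known exactly. Their poses are not given: they have to be found in the camera images.
- tin: flat round food tin with a label, 86 mm diameter, 40 mm high, about 0.23 kg, standing upright under the rack, left or right of its middle. Origin: centre of its underside.
- mat: flat brown cork mat, 510 x 670 x 7 mm, fixed over the drainer; everything here stands on it, so the surface is at z = 7 mm.
- rack: fixed low rack of steel wire, 440 mm wide (y), 125 mm deep (x), its wire deck at 63 to 69 mm height on four thin legs at its corners; open in front with 63 mm of free height below. Origin: middle of its front edge, on the mat; x points to the back (away from the robot), y to the left. Fixed parallel to the wall (yaw 0).
- reacher: loose grey reacher (grabber), 0.34 kg, on a flat 84 x 70 mm base; ahead of its upright grip it is at most 45 mm high and fits under the rack. Origin: at its underside, on the mat under the middle of the grip; x points along the shaft to the jaws, z up. The yoke ends 97 mm ahead of the origin, the jaws 220 mm ahead. Centre of mass near the grip: it can be lifted by the squeezed grip, or slid.
- grip_mid (a point): midway between the grip post's rear face (x = -30 mm, fixed, 28 mm wide, 45 to 125 mm high) and the front face of the black trigger blade (x = +30 mm when released, 26 mm wide, 55 to 125 mm high); 95 mm above the reacher's underside. 60 mm over both, 42 mm when squeezed: a gripper pointing down takes them between its fingers, closing along the reacher's x.
- jaw_mid (a point): midway between the two jaw pads, 178 mm ahead of the reacher's origin, 23 mm above its underside. Pads 50 mm long (x), 22 mm high, when open 120 mm apart, 106 mm between the inturned lips at their tips, 152 mm over the outside. Bring this point to the tin's axis or up to 10 mm beyond it before squeezing, within 8 mm sideways.
- trigger (a joint): trigger travel in m: 0 released (jaws open, by a spring of 5 N), 0.018 fully squeezed (9 N empty, 25 N with the tin in the jaws). The jaws meet the tin at about 0.012; the rest presses through a spring link, so squeezing it home grips the tin with about 6 N a jaw and does no harm.
- jaw_left: left jaw (+y of the reacher), a bent aluminium arm with a flat pad, hinged 85 mm ahead of the reacher's origin and 30 mm to the left, 23 mm up (its origin); swings in as the trigger is squeezed.
- jaw_right: right jaw, the mirror image of the left one.
- spread_tub: yellow and white open tub, 118 mm diameter, 52 mm high, also standing under the rack, on the other side of its middle from the tin; to be left alone. Origin: centre of its underside.
- coffee_jar: jar with a black cap, 72 mm diameter, 84 mm high, standing on the rack at its middle; to be left alone. Origin: centre of its underside.
- onion: onion, 82 mm wide, 94 mm high, on the chopping board at the left; to be left alone. Origin: under its centre.
- spice_jar: spice jar with a green cap, 46 mm diameter, 106 mm high, standing at the left; to be left alone. Origin: centre of its underside.

How it is judged:
By the outcome, as a careful person would: the job done as asked, in the order asked, and still so for the second after the job is handed in, with the robot touching nothing.
It also fails if it takes over 53 s, if anything falls off the work surface, if the arm or the gripper's body presses on something with over 40 N, if the wrist force passes 120 N, or if a joint passes its speed limit or range.

ROBOT

A 6-joint arm with a two-finger parallel gripper is mounted at the origin on a cart in front of the work surface, level with it; the furniture and walls round the work are solid. World frame = base frame: x ahead of the robot, y to its left, z up, the work surface at z = 0. Lengths are in mm, angles in rad, forces in N, time in s.
With the tool pointing down it reaches from about 325 to 850 mm from the base axis. Payload 15.5 kg.
Tool frame: the origin (TCP) lies on the centre line of the jaws, within the pads' length; the fingertips stand 8 mm ahead of it and the grasp point (between the pads) lies 11 mm behind it (ctrl.tcp_to_tips is the distance from the TCP to the fingertips, in mm); z points along the fingers, y is the line along which they close (so a half turn about z gives the same grasp; the last joint's range is limited). The gripper opens to 91 mm and grips with 3 to 60 N. Pads are 32 mm wide; open, the fingers measure 118 mm over their backs; the gripper's body (76 mm by 178 mm) begins 60 mm behind the grasp point.
Start: joints at [-0.096, 0.494, 1.345, -0, 1.302, -0.096], TCP at [625.001, 0.003, 186.415] pointing down, gripper open.
Joint ranges: [-2.91, 2.91], [-0.82, 2.16], [0.22, 2.67], [-1.22, 4.37], [0.12, 2.79], [-3.08, 3.08]. Speed limits (rad/s): [1.89, 1.89, 2.57, 3.01, 3.01, 3.01].

INTERFACE

Orientations are given as a 3x3 rotation matrix whose columns are the frame's x, y, z axes.
In Python, from workcell import ctrl, read_camera, camera_model gives the robot as it stands.
- The arm moves only by the shell command python3 -m handwheel 'ROWS' [FORCE]. ROWS is JSON, a list of rows, each an object of numbers: "ax", "ay", "az": the turn, a rotation vector about the tool's x, y, z normalised to -1 to 1, where 1 is 45 degrees; "dx", "dy", "dz": the shift along the tool's x, y, z normalised to -1 to 1, where 1 is 0.6 m; "grip": the opening, from 0 (shut) to 1 (fully open). A call has 1 to 12 rows; each row is the pose to reach, as a shift and turn from the pose commanded when the call began, along the tool's axes at that moment; what a row does not reach only later rows make up. A row lasts 1/12 s, in which the tool goes at most 41.7 mm and 7.16 degrees, less where a joint would pass 70% of its speed; a pose out of reach is approached as far as the arm can. A call with a number of a shift or a turn outside -1 to 1 is refused whole. A call with a gripper value outside its range is refused whole. The fingers move at their own pace and stop on an object; FORCE is the grip in N (left out, the last holds). Time passes only in rows, so rows that repeat a pose let the fingers close. It gives the time, the measured TCP pose, the force, the opening and the grip force at its end, in the units of the state.
- ctrl.sense(): the state, without advancing time (a new reading comes with each control period).
- read_camera(name): name is "scene" or "side" or "wrist"; returns the picture (420x560x3 uint8, red, green, blue); there is no depth.
- camera_model(name): a dict with "camera_matrix" (3x3 intrinsics, pixels), "xyz" and "attitude" of the camera in the world; the wrist camera has in their place "mount" (4x4, takes a point from camera to tool coordinates, whose origin is the TCP and whose axes are the flange's). Camera axes: x right, y up, looking along -z (the intrinsics and any distortion apply to the point x, -y, -z); pixel columns grow to the right and rows downward; lengths in mm; the calibration is good to about 2 mm. A picture is of the moment at which its call begins: read the wrist's pose just before it. camera_model takes no time and is no camera call.
- ctrl.sign_off(): hands the job in; it is judged then, once.
The state is a dict: "time": time; "joint_pos": joint angles; "joint_vel": joint speeds; "joint_torque": joint torques, N m; "position": TCP position; "eef_rot": TCP orientation; "force": force on the tool from outside, world axes, zero at the start; "torque": the same for the moment, N m; "gripper_width": finger opening in mm; "finger_force": force on a finger pad.
Only numpy, scipy, OpenCV 4.12 (cv2) and the standard library are available. Lean on these libraries where they do the work, as an engineer would, in place of code of your own. Each camera call takes 0.05 s, during which the arm holds its last target. There are 200 camera calls.

## Working session

There is one attempt and no reset: what is moved stays moved. The work goes in short steps, Python scripts to look and compute and a shell command to move; the robot and the scene stay as the last step left them, time stands still between calls to the robot, and variables do not carry over. Pictures are saved under pics/ and viewed, at most 10 in all, crops included, and the job is handed in when it is done.

```bash
mkdir -p pics; ls; cat > h.py <<'E'
import numpy as np,cv2
from workcell import ctrl,read_camera,camera_model
def pose(name):
    m=camera_model(name)
    if 'mount' in m:
        s=ctrl.sense();T=np.eye(4);T[:3,:3]=s['eef_rot'];T[:3,3]=s['position'];T=T@np.array(m['mount']);return m,T[:3,:3],T[:3,3]
    return m,np.array(m['attitude']),np.array(m['xyz'])
def ray(name,uv,z,P=None):
    m,R,t=P or pose(name);K=np.array(m['camera_matrix'])
    d=np.array(m.get('distortion',np.zeros(5)),float) if 'distortion' in m else None
    p=cv2.undistortPoints(np.array([[uv]],float),K,d)[0,0]
    v=R@np.array([p[0],-p[1],-1]);return t+v*(z-t[2])/v[2]
def snap(name):
    P=pose(name);im=read_camera(name);return im,P
E
python3 - <<'E'
from h import *
print(camera_model('scene'));print(camera_model('side'));print(camera_model('wrist'))
print(ctrl.sense()['eef_rot'])
for n in('scene','side'):
    im,P=snap(n);cv2.imwrite(f'pics/{n}0.png',im[...,::-1])
E
```

```text
pics
{'camera_matrix': array([[531.580511  ,   0.        , 275.28473132],
       [  0.        , 531.580511  , 214.58622528],
       [  0.        ,   0.        ,   1.        ]]), 'xyz': array([  23.30821882, -723.32027808,  670.93266419]), 'attitude': array([[ 0.82246867,  0.29189688, -0.48820231],
       [-0.56859352,  0.39820622, -0.71981471],
       [-0.01570647,  0.86961372,  0.49348281]])}
{'camera_matrix': array([[437.84341796,   0.        , 282.41788662],
       [  0.        , 437.84341796, 206.89522744],
       [  0.        ,   0.        ,   1.        ]]), 'xyz': array([ 114.45946627, -725.20023588,  609.38220622]), 'attitude': array([[ 0.87030125,  0.22226526, -0.43951552],
       [-0.49241463,  0.41110616, -0.76715029],
       [ 0.01017668,  0.88407572,  0.46723287]])}
{'camera_matrix': array([[316.14245199,   0.        , 279.76747406],
       [  0.        , 316.14245199, 209.19228312],
       [  0.        ,   0.        ,   1.        ]]), 'mount': array([[-1.29472250e-03,  9.60252423e-01,  2.79130092e-01,
         7.92951232e+01],
       [ 9.99999161e-01,  1.25391658e-03,  3.24740978e-04,
        -7.20414471e-01],
       [-3.81725398e-05,  2.79130278e-01, -9.60253241e-01,
        -1.98073781e+02],
       [ 0.00000000e+00,  0.00000000e+00,  0.00000000e+00,
         1.00000000e+00]])}
[[ 7.18175973e-06  9.99999191e-01 -1.27197450e-03]
 [ 9.99999996e-01 -7.06685337e-06  9.03414724e-05]
 [ 9.03324105e-05 -1.27197515e-03 -9.99999187e-01]]
```

View pics/scene0.png

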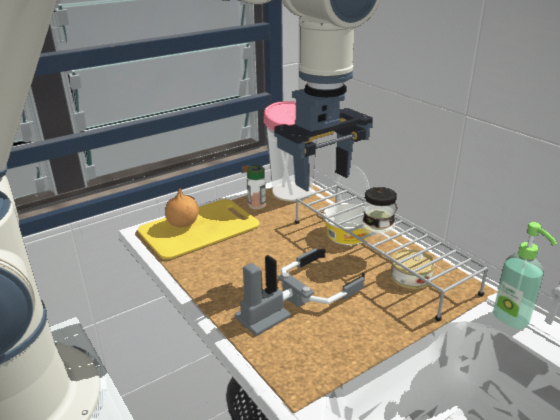

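View pics/side0.png

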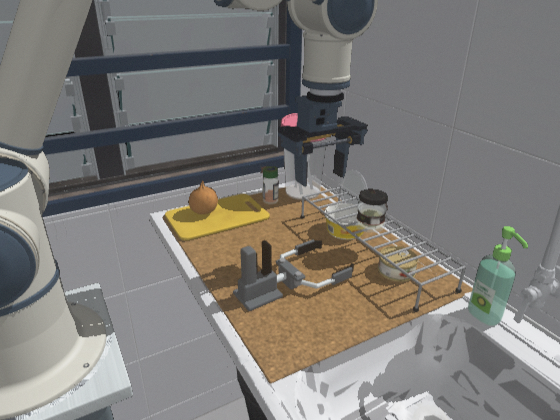

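The scene view shows the reacher (post ~(252,290), trigger ~(271,275), jaws out to ~(362,285)), the tin under the rack's right half (~(412,265)), the tub on the left (~(345,225)). Enlarging for measurement.

```bash
python3 - <<'E'
import cv2
im=cv2.imread('pics/scene0.png')[180:340,225:495]
cv2.imwrite('pics/crop0.png',cv2.resize(im,(783,464),interpolation=cv2.INTER_CUBIC))
E
```

```text
(no output)
```

View pics/crop0.png

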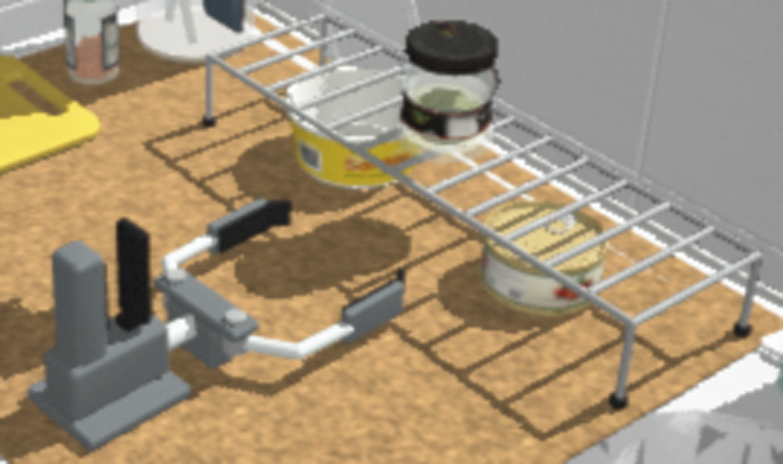

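```bash
cat >> h.py <<'E'
def proj(P,X):
    m,R,t=P;K=np.array(m['camera_matrix']);c=(np.atleast_2d(X)-t)@R
    return np.c_[K[0,0]*c[:,0]/-c[:,2]+K[0,2],K[1,1]*-c[:,1]/-c[:,2]+K[1,2]]
def reach(p,L):
    L=np.array(L,float);c,s=np.cos(p[2]),np.sin(p[2])
    return np.c_[p[0]+c*L[:,0]-s*L[:,1],p[1]+s*L[:,0]+c*L[:,1],7+L[:,2]]
E
python3 - <<'E'
from h import *
from scipy.optimize import least_squares as ls
P=pose('scene');f=lambda u,v:np.array([225+u/2.9,180+v/2.9])
print('rack feet',ray('scene',f(619,402),7,P).round(),ray('scene',f(208,121),7,P).round(),'top',ray('scene',f(632,323),66,P).round(),ray('scene',f(208,57),66,P).round())
th=np.linspace(0,6.283,200)
def tin(p):
    pts=[proj(P,np.c_[p[0]+43*np.cos(th),p[1]+43*np.sin(th),0*th+z]) for z in(7,47)]
    a=np.vstack(pts);l,b=f(483,0)[0],f(0,318)[1]
    return [a[:,0].min()-l,a[:,0].max()-f(607,0)[0],a[:,1].max()-b,a[:,1].min()-f(0,203)[1]]
r=ls(tin,[650,-100]);print('tin',r.x.round(1),r.fun.round(1))
L=[(-42,35,0),(-42,-35,0),(42,-35,0)];uv=np.array([f(33,395),f(85,446),f(188,390)])
mid=f(346,238)
g=lambda p:np.r_[(proj(P,reach(p,L))-uv).ravel(),(proj(P,reach(p,[(220,0,30)]))-mid).ravel()]
r=ls(g,[400,0,0],x_scale=[100,100,1]);print('reacher',r.x,r.fun.round(1))
print([ray('scene',u,7,P).round() for u in uv], 'tip',ray('scene',mid,37,P).round())
print('post top',ray('scene',f(79,255),132,P).round(),'trig top',ray('scene',f(133,227),132,P).round())
E
```

```text
rack feet [ 702. -259.    7.] [703. 184.   7.] top [ 707. -255.   66.] [705. 189.  66.]
tin [ 759.  -139.6] [-1.1  1.1  0.2 -0.4]
reacher [ 4.39555313e+02 -5.86460711e+01  6.47002757e-02] [-3.1 -1.1  0.9  1.   1.   0.9  1.2 -1.9]
[array([399., -32.,   7.]), array([400., -93.,   7.]), array([484., -88.,   7.])] tip [653. -48.  37.]
post top [417. -69. 132.] trig top [460. -63. 132.]
```

```bash
python3 - <<'E'
from h import *
im,P=snap('wrist');cv2.imwrite('pics/w0.png',cv2.resize(im[...,::-1],(800,600),interpolation=cv2.INTER_CUBIC))
p=[440,-60,.06];k=800/560
print((proj(P,reach(p,[(-42,35,0),(-42,-35,0),(42,-35,0),(-30,0,125),(30,0,125),(178,0,23)]))*k).round(),(proj(P,[[759,-140,47]])*k).round())
E
```

```text
[[138. 296.]
 [155. 370.]
 [246. 365.]
 [ 57. 404.]
 [152. 398.]
 [393. 329.]] [[559. 436.]]
```

View pics/w0.png

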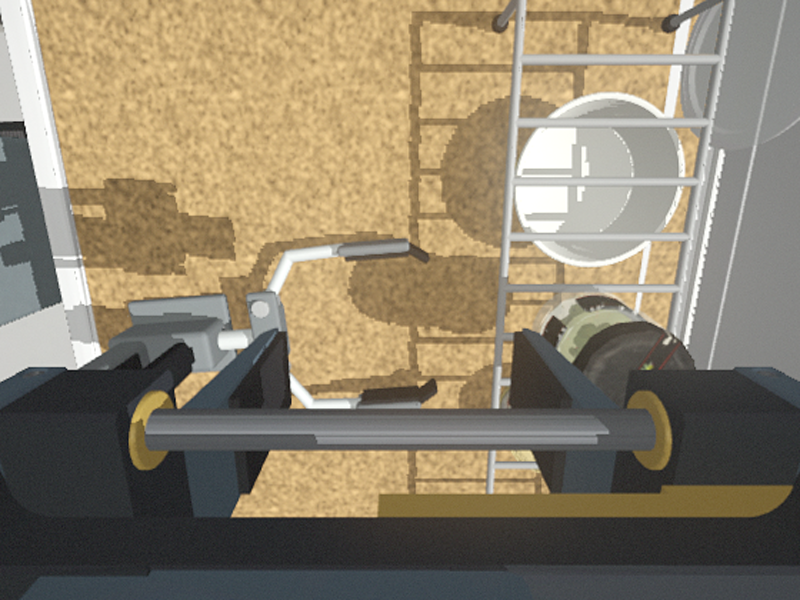

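The wrist view shows the base's left edge (127,303)-(228,296), the jaw lips at (427,258) and (436,380); tin hidden by the gripper bar.

```bash
python3 - <<'E'
from h import *
P=pose('wrist');k=.7
for n,u,z in [('baseRL',(127,303),12),('baseFL',(228,296),12),('lipL',(427,258),41),('lipR',(436,380),41),('padLo',(340,248),41),('padLe',(408,241),41),('bolt L',(260,309),50)]:
    print(n,ray('wrist',(u[0]*k,u[1]*k),z,P).round(1))
E
```

```text
baseRL [389.  -32.2  12. ]
baseFL [476.6 -26.1  12. ]
lipL [644.8  12.4  41. ]
lipR [653.9 -90.9  41. ]
padLo [578.1  20.3  41. ]
padLe [630.1  25.6  41. ]
bolt L [515.4 -25.8  50. ]
```

```bash
python3 -m handwheel '[{"dx":-0.1,"dy":-0.32,"dz":0,"az":-0.1,"grip":1},{"dx":-0.1,"dy":-0.32,"dz":0,"az":-0.1,"grip":1},{"dx":-0.1,"dy":-0.32,"dz":0,"az":-0.1,"grip":1},{"dx":-0.1,"dy":-0.32,"dz":0,"az":-0.1,"grip":1},{"dx":-0.1,"dy":-0.32,"dz":0,"az":-0.1,"grip":1},{"dx":-0.1,"dy":-0.32,"dz":0,"az":-0.1,"grip":1},{"dx":-0.1,"dy":-0.32,"dz":0,"az":-0.1,"grip":1},{"dx":-0.1,"dy":-0.32,"dz":0,"az":-0.1,"grip":1}]'; python3 - <<'E'
from h import *
im,P=snap('wrist');cv2.imwrite('pics/w1.png',cv2.resize(im[...,::-1],(800,600),interpolation=cv2.INTER_CUBIC))
p=[433,-60,.08];k=800/560
print((proj(P,reach(p,[(-30,14,125),(-30,-14,125),(30,13,125),(30,-13,125),(178,0,23)]))*k).round(),(proj(P,[[759,-140,47]])*k).round())
E
```

```text
[[ 39. 384.]
 [ 53. 424.]
 [136. 379.]
 [146. 416.]
 [384. 325.]] [[559. 436.]]validation failed for argument at $[0]...
```

View pics/w1.png

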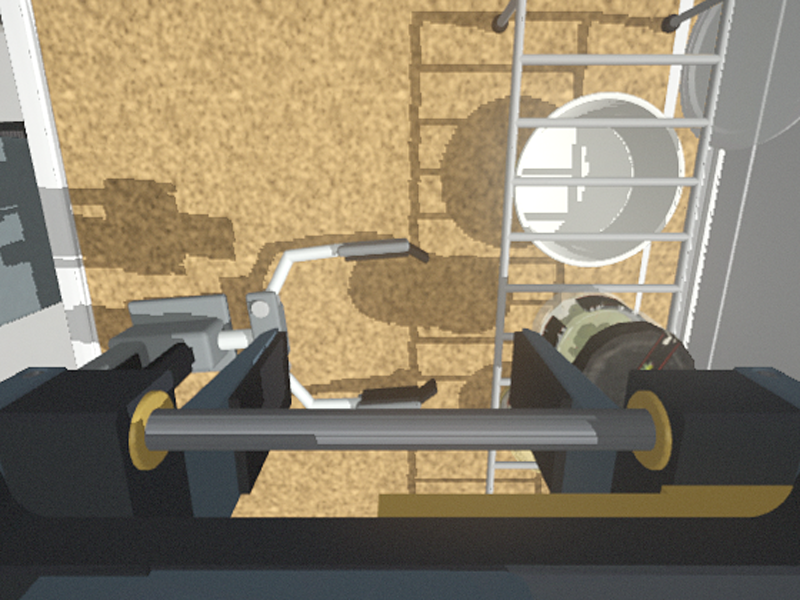

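The call was refused, so the picture is unchanged. The rows probably need all the keys.

```bash
python3 -m handwheel '[{"dx":-0.1,"dy":-0.32,"dz":0,"ax":0,"ay":0,"az":-0.1,"grip":1},{"dx":-0.1,"dy":-0.32,"dz":0,"ax":0,"ay":0,"az":-0.1,"grip":1},{"dx":-0.1,"dy":-0.32,"dz":0,"ax":0,"ay":0,"az":-0.1,"grip":1},{"dx":-0.1,"dy":-0.32,"dz":0,"ax":0,"ay":0,"az":-0.1,"grip":1},{"dx":-0.1,"dy":-0.32,"dz":0,"ax":0,"ay":0,"az":-0.1,"grip":1},{"dx":-0.1,"dy":-0.32,"dz":0,"ax":0,"ay":0,"az":-0.1,"grip":1},{"dx":-0.1,"dy":-0.32,"dz":0,"ax":0,"ay":0,"az":-0.1,"grip":1},{"dx":-0.1,"dy":-0.32,"dz":0,"ax":0,"ay":0,"az":-0.1,"grip":1}]'
```

```text
time: 0.87
position: [433.7, -60.2, 186.8]
eef_rot: [[-0.078, 0.997, 0.001], [0.997, 0.078, -0.0], [-0.0, 0.001, -1.0]]
force: [0.4, -0.1, -0.2]
gripper_width: 91.3
finger_force: 0.0
```

```bash
python3 - <<'E'
from h import *
im,P=snap('wrist');cv2.imwrite('pics/w2.png',cv2.resize(im[...,::-1],(800,600),interpolation=cv2.INTER_CUBIC))
p=[433,-60,.08];k=800/560
print((proj(P,reach(p,[(-30,14,125),(-30,-14,125),(30,13,125),(30,-13,125),(178,0,23)]))*k).round(),(proj(P,[[759,-140,47]])*k).round())
E
```

```text
[[348. 285.]
 [349. 331.]
 [451. 286.]
 [450. 329.]
 [621. 269.]] [[782. 397.]]
```

View pics/w2.png

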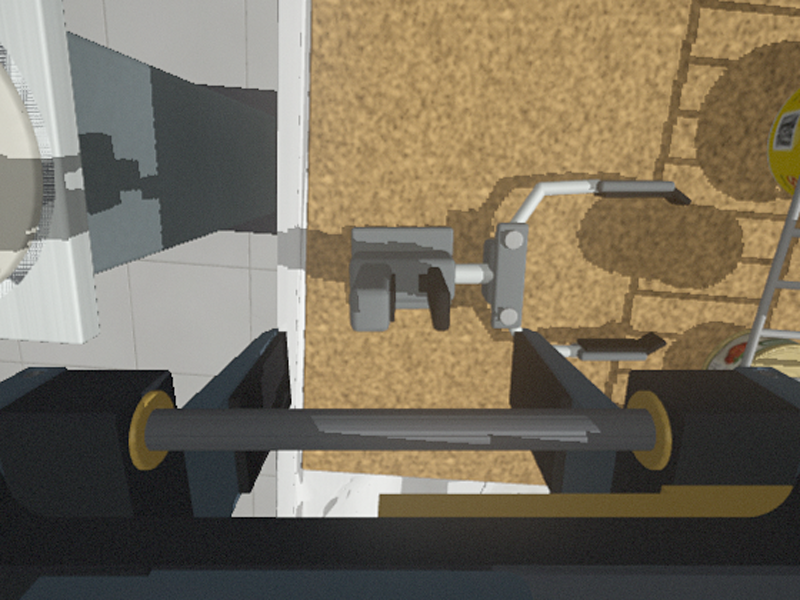

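Post top ~(350-388,330), trigger front ~(451,268-330): these match the prediction to a few px. Lips (688,203), (664,344); tin edge at right (~(710-800,340)).

```bash
python3 - <<'E'
from h import *
P=pose('wrist');k=.7
for n,u,z in [('baseRL',(353,228),12),('baseFL',(453,228),12),('lipL',(688,203),41),('lipR',(664,344),41),('boltL',(514,239),52),('boltR',(508,316),52)]:
    print(n,ray('wrist',(u[0]*k,u[1]*k),z,P).round(1))
E
```

```text
baseRL [392.8 -31.5  12. ]
baseFL [474.7 -25.2  12. ]
lipL [644.   10.2  41. ]
lipR [ 653.2 -102.3   41. ]
boltL [515.4 -25.   52. ]
boltR [519.6 -84.8  52. ]
```

```bash
python3 -m handwheel '[{"dx":0,"dy":0,"dz":0.05,"ax":0,"ay":0,"az":0,"grip":1},{"dx":0,"dy":0,"dz":0.1,"ax":0,"ay":0,"az":0,"grip":1},{"dx":0,"dy":0,"dz":0.14,"ax":0,"ay":0,"az":0,"grip":1},{"dx":0,"dy":0,"dz":0.16,"ax":0,"ay":0,"az":0,"grip":1},{"dx":0,"dy":0,"dz":0.16,"ax":0,"ay":0,"az":0,"grip":1},{"dx":0,"dy":0,"dz":0.16,"ax":0,"ay":0,"az":0,"grip":1}]'
```

```text
time: 1.42
position: [433.5, -59.8, 90.1]
eef_rot: [[-0.079, 0.997, -0.001], [0.997, 0.079, 0.0], [0.0, -0.001, -1.0]]
force: [-0.2, -0.1, 0.3]
gripper_width: 91.7
finger_force: 0.0
```

```bash
python3 -m handwheel '[{"dx":0,"dy":0,"dz":0,"ax":0,"ay":0,"az":0,"grip":0.62},{"dx":0,"dy":0,"dz":0,"ax":0,"ay":0,"az":0,"grip":0.62},{"dx":0,"dy":0,"dz":0,"ax":0,"ay":0,"az":0,"grip":0.62},{"dx":0,"dy":0,"dz":0,"ax":0,"ay":0,"az":0,"grip":0.62},{"dx":0,"dy":0,"dz":0,"ax":0,"ay":0,"az":0,"grip":0.62},{"dx":0,"dy":0,"dz":0,"ax":0,"ay":0,"az":0,"grip":0.62},{"dx":0,"dy":0,"dz":0,"ax":0,"ay":0,"az":0,"grip":0.62},{"dx":0,"dy":0,"dz":0,"ax":0,"ay":0,"az":0,"grip":0.62}]' 3
```

```text
time: 2.08
position: [433.4, -60.1, 90.6]
eef_rot: [[-0.078, 0.997, 0.001], [0.997, 0.078, -0.0], [-0.0, 0.001, -1.0]]
force: [0.6, 1.3, 4.0]
gripper_width: 59.9
finger_force: 3.0
```

```bash
python3 -m handwheel '[{"dx":-0.01,"dy":0,"dz":0,"ax":0,"ay":0,"az":0.01,"grip":0.62},{"dx":-0.022,"dy":0,"dz":0,"ax":0,"ay":0,"az":0.02,"grip":0.62},{"dx":-0.034,"dy":0,"dz":0,"ax":0,"ay":0,"az":0.03,"grip":0.62},{"dx":-0.046,"dy":0,"dz":0,"ax":0,"ay":0,"az":0.04,"grip":0.62},{"dx":-0.058,"dy":0,"dz":0,"ax":0,"ay":0,"az":0.05,"grip":0.62},{"dx":-0.07,"dy":0,"dz":0,"ax":0,"ay":0,"az":0.06,"grip":0.62},{"dx":-0.082,"dy":0,"dz":0,"ax":0,"ay":0,"az":0.07,"grip":0.62},{"dx":-0.094,"dy":0,"dz":0,"ax":0,"ay":0,"az":0.08,"grip":0.62},{"dx":-0.106,"dy":0,"dz":0,"ax":0,"ay":0,"az":0.09,"grip":0.62},{"dx":-0.118,"dy":0,"dz":0,"ax":0,"ay":0,"az":0.1,"grip":0.62},{"dx":-0.128,"dy":0,"dz":0,"ax":0,"ay":0,"az":0.1,"grip":0.62},{"dx":-0.134,"dy":0,"dz":0,"ax":0,"ay":0,"az":0.1,"grip":0.62}]'
python3 - <<'E'
from h import *
im,P=snap('wrist');cv2.imwrite('pics/w3.png',cv2.resize(im[...,::-1],(800,600),interpolation=cv2.INTER_CUBIC))
k=800/560
print((proj(P,reach([438,-140,0],[(220,53,34),(220,-53,34)]))*k).round(),(proj(P,[[759,-140,47]])*k).round())
E
```

```text
time: 3.08
position: [439.5, -141.1, 90.4]
eef_rot: [[0.0, 1.0, 0.0], [1.0, -0.0, -0.0], [-0.0, 0.0, -1.0]]
force: [-0.2, 1.3, -1.8]
gripper_width: 60.3
finger_force: 3.0
[[804. 215.]
 [761. 392.]] [[970. 312.]]
```

View pics/w3.png

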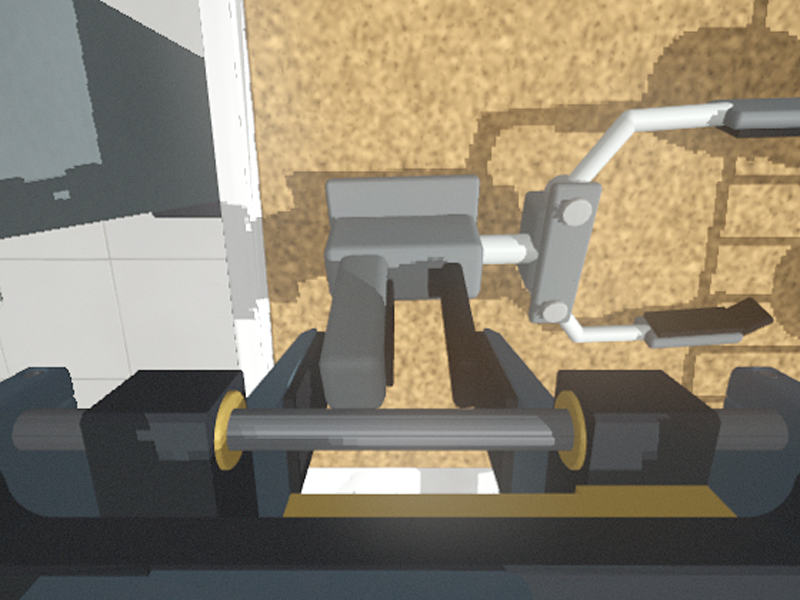

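The wrist view shows the pads on post and trigger, but the reacher seems to lag sideways: base edge (328,180)-(478,176), bolts (575,212),(552,312), right lip (772,312). Measuring.

```bash
python3 - <<'E'
from h import *
P=pose('wrist');k=.7
for n,u,z in [('baseRL',(328,180),12),('baseFL',(478,176),12),('lipR',(772,312),41),('boltL',(575,212),52),('boltR',(552,312),52),('padLout',(728,104),41),('padRout',(650,345),25),('postR',(325,400),132),('trigR',(460,405),132)]:
    print(n,ray('wrist',(u[0]*k,u[1]*k),z,P).round(1))
E
```

```text
baseRL [396.5 -69.   12. ]
baseFL [485.2 -66.9  12. ]
lipR [ 653.2 -142.2   41. ]
boltL [529.5 -84.2  52. ]
boltR [ 522.6 -138.4   52. ]
padLout [605.5 -31.3  41. ]
padRout [ 595.6 -169.    25. ]
postR [ 410.  -148.1  132. ]
trigR [ 462.1 -150.3  132. ]
```

The reacher is rolled about 15° because it was pulled sideways too high up. I'll move back to let it stand up, open the gripper, then lift it over by the squeezed grip instead.

```bash
python3 -m handwheel '[{"dx":0.01,"dy":0,"dz":0,"ax":0,"ay":0,"az":0,"grip":0.62},{"dx":0.02,"dy":0,"dz":0,"ax":0,"ay":0,"az":0,"grip":0.62},{"dx":0.03,"dy":0,"dz":0,"ax":0,"ay":0,"az":0,"grip":0.62},{"dx":0.04,"dy":0,"dz":0,"ax":0,"ay":0,"az":0,"grip":0.62},{"dx":0.043,"dy":0,"dz":0,"ax":0,"ay":0,"az":0,"grip":0.62},{"dx":0.043,"dy":0,"dz":0,"ax":0,"ay":0,"az":0,"grip":0.75},{"dx":0.043,"dy":0,"dz":0,"ax":0,"ay":0,"az":0,"grip":0.9},{"dx":0.043,"dy":0,"dz":0,"ax":0,"ay":0,"az":0,"grip":0.9},{"dx":0.043,"dy":0,"dz":0,"ax":0,"ay":0,"az":0,"grip":0.9},{"dx":0.043,"dy":0,"dz":0,"ax":0,"ay":0,"az":0,"grip":0.9},{"dx":0.043,"dy":0,"dz":0,"ax":0,"ay":0,"az":0,"grip":0.9}]'
python3 - <<'E'
from h import *
im,P=snap('wrist');cv2.imwrite('pics/w4.png',cv2.resize(im[...,::-1],(800,600),interpolation=cv2.INTER_CUBIC))
E
```

```text
time: 4.05
position: [439.4, -114.5, 90.4]
eef_rot: [[0.0, 1.0, 0.0], [1.0, -0.0, -0.0], [-0.0, 0.0, -1.0]]
force: [0.5, 0.0, -0.1]
gripper_width: 81.9
finger_force: 0.0
```

View pics/w4.png

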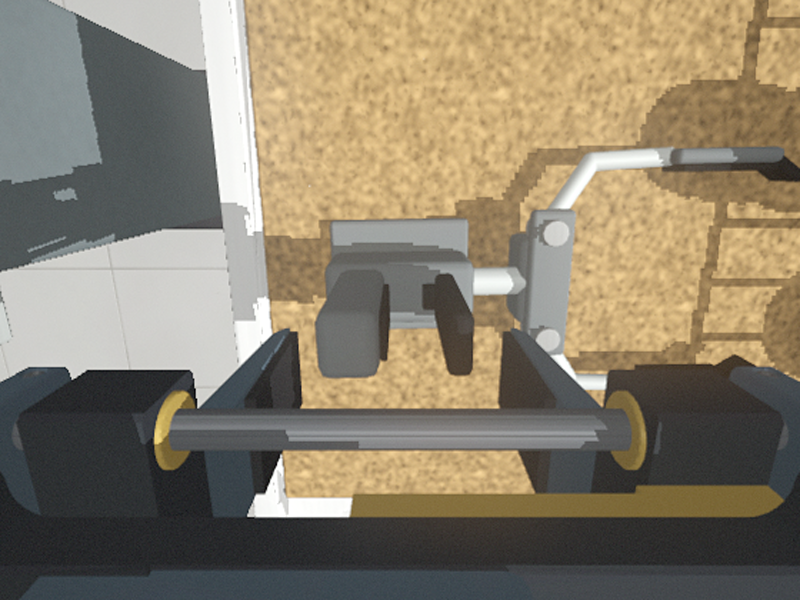

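The reacher is upright again: base rear edge (331,221), front (468,219), bolts (555,234),(546,338), post and trigger between the open fingers.

```bash
python3 - <<'E'
from h import *
from scipy.optimize import least_squares as ls
P=pose('wrist');k=.7
for n,u,z in [('baseRL',(331,221),12),('baseFL',(468,219),12),('boltL',(555,234),52),('boltR',(546,338),52),('padLe',(782,150),41),('padLs',(672,150),41),('postR',(318,375),132),('trigR',(471,373),132)]:
    print(n,ray('wrist',(u[0]*k,u[1]*k),z,P).round(1))
E
```

```text
baseRL [396.9 -66.3  12. ]
baseFL [480.1 -65.2  12. ]
boltL [519.9 -68.7  52. ]
boltR [ 520.4 -126.9   52. ]
padLe [637.8 -26.7  41. ]
padLs [580.5 -26.6  41. ]
postR [ 407.5 -110.7  132. ]
trigR [ 465.6 -110.   132. ]
```

```bash
python3 -m handwheel '[{"dx":0.014,"dy":-0.003,"dz":0,"ax":0,"ay":0,"az":0,"grip":0.9},{"dx":0.027,"dy":-0.005,"dz":0,"ax":0,"ay":0,"az":0,"grip":0.9},{"dx":0.027,"dy":-0.005,"dz":0,"ax":0,"ay":0,"az":0,"grip":0.9},{"dx":0.027,"dy":-0.005,"dz":0,"ax":0,"ay":0,"az":0,"grip":0.7},{"dx":0.027,"dy":-0.005,"dz":0,"ax":0,"ay":0,"az":0,"grip":0.4},{"dx":0.027,"dy":-0.005,"dz":0,"ax":0,"ay":0,"az":0,"grip":0.4},{"dx":0.027,"dy":-0.005,"dz":0,"ax":0,"ay":0,"az":0,"grip":0.4},{"dx":0.027,"dy":-0.005,"dz":0,"ax":0,"ay":0,"az":0,"grip":0.4},{"dx":0.027,"dy":-0.005,"dz":0,"ax":0,"ay":0,"az":0,"grip":0.4},{"dx":0.027,"dy":-0.005,"dz":0,"ax":0,"ay":0,"az":0,"grip":0.4},{"dx":0.027,"dy":-0.005,"dz":0,"ax":0,"ay":0,"az":0,"grip":0.4},{"dx":0.027,"dy":-0.005,"dz":0,"ax":0,"ay":0,"az":0,"grip":0.4}]' 30
```

```text
time: 5.1
position: [433.9, -97.8, 90.4]
eef_rot: [[-0.0, 1.0, -0.004], [1.0, 0.0, 0.001], [0.001, -0.004, -1.0]]
force: [-14.8, 0.8, 18.3]
gripper_width: 40.9
finger_force: 30.1
```

```bash
python3 -m handwheel '[{"dx":0,"dy":0,"dz":-0.01,"ax":0,"ay":0,"az":0,"grip":0.4},{"dx":0,"dy":0,"dz":-0.02,"ax":0,"ay":0,"az":0,"grip":0.4},{"dx":0,"dy":0,"dz":-0.03,"ax":0,"ay":0,"az":0,"grip":0.4},{"dx":-0.02,"dy":0,"dz":-0.03,"ax":0,"ay":0,"az":0,"grip":0.4},{"dx":-0.04,"dy":0,"dz":-0.03,"ax":0,"ay":0,"az":0,"grip":0.4},{"dx":-0.06,"dy":0,"dz":-0.03,"ax":0,"ay":0,"az":0,"grip":0.4},{"dx":-0.07,"dy":0,"dz":-0.03,"ax":0,"ay":0,"az":0,"grip":0.4},{"dx":-0.07,"dy":0,"dz":-0.03,"ax":0,"ay":0,"az":0,"grip":0.4},{"dx":-0.07,"dy":0,"dz":-0.03,"ax":0,"ay":0,"az":0,"grip":0.4}]'
python3 - <<'E'
from h import *
for n in('scene','wrist'):
    im,P=snap(n);cv2.imwrite(f'pics/{n}5.png',im[...,::-1])
a=cv2.imread('pics/scene5.png')[150:360,200:520];b=cv2.imread('pics/wrist5.png')
cv2.imwrite('pics/c5.png',np.hstack([cv2.resize(a,(440,289)),cv2.resize(b,(360,289))]))
E
```

```text
time: 5.85
position: [436.1, -140.4, 108.2]
eef_rot: [[0.001, 1.0, -0.0], [1.0, -0.001, 0.0], [0.0, -0.0, -1.0]]
force: [-0.7, 0.4, -4.2]
gripper_width: 40.3
finger_force: 30.0
```

View pics/c5.png

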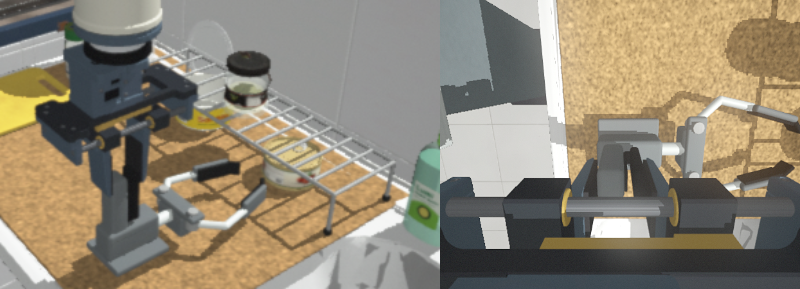

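Reacher lifted upright with jaws shut in front of the tin. Set it down, release, take it lower for the push.

```bash
python3 -m handwheel '[{"dx":0,"dy":0,"dz":0.01,"ax":0,"ay":0,"az":0,"grip":0.4},{"dx":0,"dy":0,"dz":0.02,"ax":0,"ay":0,"az":0,"grip":0.4},{"dx":0,"dy":0,"dz":0.028,"ax":0,"ay":0,"az":0,"grip":0.4},{"dx":0,"dy":0,"dz":0.029,"ax":0,"ay":0,"az":0,"grip":0.4},{"dx":0,"dy":0,"dz":0.029,"ax":0,"ay":0,"az":0,"grip":0.6},{"dx":0,"dy":0,"dz":0.029,"ax":0,"ay":0,"az":0,"grip":0.75},{"dx":0,"dy":0,"dz":0.029,"ax":0,"ay":0,"az":0,"grip":0.75},{"dx":0,"dy":0,"dz":0.029,"ax":0,"ay":0,"az":0,"grip":0.75},{"dx":0,"dy":0,"dz":0.029,"ax":0,"ay":0,"az":0,"grip":0.75},{"dx":0,"dy":0,"dz":0.04,"ax":0,"ay":0,"az":0,"grip":0.75},{"dx":0,"dy":0,"dz":0.052,"ax":0,"ay":0,"az":0,"grip":0.75},{"dx":0,"dy":0,"dz":0.052,"ax":0,"ay":0,"az":0,"grip":0.75}]'
python3 -m handwheel '[{"dx":0,"dy":0,"dz":0,"ax":0,"ay":0,"az":0,"grip":0.62},{"dx":0,"dy":0,"dz":0,"ax":0,"ay":0,"az":0,"grip":0.62},{"dx":0,"dy":0,"dz":0,"ax":0,"ay":0,"az":0,"grip":0.62},{"dx":0,"dy":0,"dz":0,"ax":0,"ay":0,"az":0,"grip":0.62}]' 3
python3 - <<'E'
from h import *
print('side tin pred',proj(pose('side'),[[759,-140,47]]).round(1))
im,P=snap('wrist');cv2.imwrite('pics/w6.png',im[...,::-1])
im,P=snap('scene');cv2.imwrite('pics/s6.png',im[...,::-1])
# tin bearing check: light tin pixels in scene0 vs now (unmoved?)
a=cv2.imread('pics/scene0.png').astype(int)[235:300,385:440]
print('tin diff',abs(a-im[...,::-1].astype(int)[235:300,385:440]).mean())
E
```

```text
time: 6.95
position: [435.7, -139.9, 75.9]
eef_rot: [[0.0, 1.0, -0.001], [1.0, -0.0, 0.001], [0.001, -0.001, -1.0]]
force: [0.3, 0.7, -0.0]
gripper_width: 68.6
finger_force: 0.0
time: 7.28
position: [436.2, -140.1, 77.2]
eef_rot: [[0.0, 1.0, -0.0], [1.0, -0.0, 0.0], [0.0, -0.0, -1.0]]
force: [-0.9, -0.4, -3.7]
gripper_width: 60.7
finger_force: 3.0
side tin pred [[399.9 256.8]]
tin diff 1.128018648018648
```

```bash
python3 -m handwheel '[{"dx":0,"dy":0.01,"dz":0,"ax":0,"ay":0,"az":0,"grip":0.62},{"dx":0,"dy":0.025,"dz":0,"ax":0,"ay":0,"az":0,"grip":0.62},{"dx":0,"dy":0.04,"dz":0,"ax":0,"ay":0,"az":0,"grip":0.62},{"dx":0,"dy":0.055,"dz":0,"ax":0,"ay":0,"az":0,"grip":0.62},{"dx":0,"dy":0.07,"dz":0,"ax":0,"ay":0,"az":0,"grip":0.62},{"dx":0,"dy":0.075,"dz":0,"ax":0,"ay":0,"az":0,"grip":0.62},{"dx":0,"dy":0.075,"dz":0,"ax":0,"ay":0,"az":0,"grip":0.62}]'
python3 - <<'E'
from h import *
im,P=snap('scene');cv2.imwrite('pics/s7.png',im[...,::-1]);
s=ctrl.sense()['position'];p=[s[0],s[1],0];v=im[...,::-1].copy()
c=v[200:340,230:450]
L=[(220,53,34),(220,-53,34),(220,53,12),(220,-53,12),(-42,-35,0),(42,-35,0),(-42,35,0),(85,30,45),(85,-30,45)]
uv=np.vstack([proj(P,reach(p,L)),proj(P,[[759,-140,47]])])
c=cv2.resize(c,(792,504),interpolation=cv2.INTER_CUBIC)
for u in uv: cv2.drawMarker(c,(int((u[0]-230)*3.6),int((u[1]-200)*3.6)),(255,0,255),0,8,1)
th=np.linspace(0,6.28,60)
for z in(7,47): cv2.polylines(c,[((proj(P,np.c_[759+43*np.cos(th),-140+43*np.sin(th),0*th+z])-[230,200])*3.6).astype(np.int32)],True,(255,0,255),1)
cv2.imwrite('pics/c7.png',c)
E
```

```text
time: 7.97
position: [482.8, -140.3, 77.2]
eef_rot: [[-0.0, 1.0, 0.001], [1.0, 0.0, -0.0], [-0.0, 0.001, -1.0]]
force: [0.3, -0.9, -3.0]
gripper_width: 59.8
finger_force: 2.9
```

View pics/c7.png

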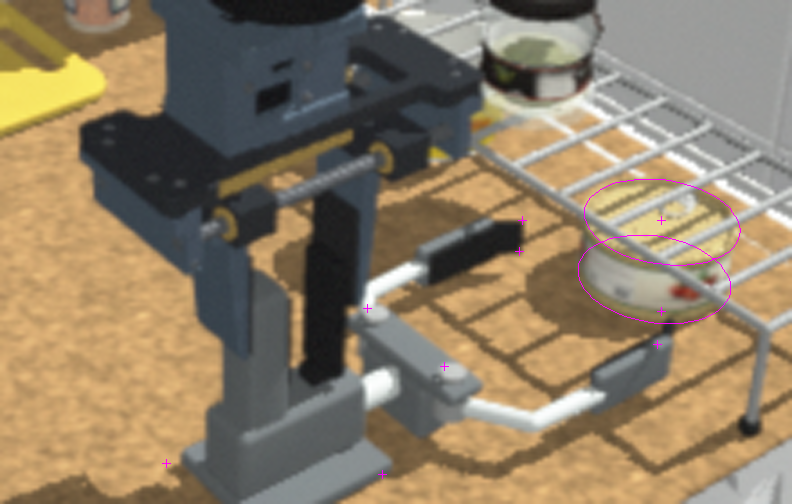

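```bash
python3 - <<'E'
from h import *
P=pose('scene')
for n,u,z in [('lipL',(522,222),41),('lipR',(672,320),41),('hL',(372,313),52),('hR',(450,373),52),('tinL',(580,215),47),('bFR',(389,462),7),('bRL',(183,460),7)]:
    print(n,ray('scene',(230+u[0]/3.6,200+u[1]/3.6),z,P).round(1))
th=np.linspace(0,6.28,200)
for x,y in((759,-140),(757,-138),(757,-140),(759,-138)):
    a=(np.vstack([proj(P,np.c_[x+43*np.cos(th),y+43*np.sin(th),0*th+z]) for z in(7,47)])-[230,200])*3.6
    print(x,y,a.min(0).round(),a.max(0).round())
E
```

```text
lipL [700.7 -88.5  41. ]
lipR [ 701.  -201.5   41. ]
hL [ 566.3 -114.5   52. ]
hR [ 566.2 -175.4   52. ]
tinL [ 725.8 -108.8   47. ]
bFR [ 532.8 -170.4    7. ]
bRL [ 448.4 -108.     7. ]
759 -140 [578. 179.] [740. 324.]
757 -138 [573. 179.] [735. 323.]
757 -140 [576. 180.] [738. 325.]
759 -138 [576. 177.] [737. 322.]
```

```bash
python3 -m handwheel '[{"dx":0.001,"dy":0.012,"dz":0,"ax":0,"ay":0,"az":0,"grip":0.62},{"dx":0.003,"dy":0.028,"dz":0,"ax":0,"ay":0,"az":0,"grip":0.62},{"dx":0.006,"dy":0.044,"dz":0,"ax":0,"ay":0,"az":0,"grip":0.62},{"dx":0.009,"dy":0.06,"dz":0,"ax":0,"ay":0,"az":0,"grip":0.62},{"dx":0.01,"dy":0.076,"dz":0,"ax":0,"ay":0,"az":0,"grip":0.62},{"dx":0.01,"dy":0.092,"dz":0,"ax":0,"ay":0,"az":0,"grip":0.62},{"dx":0.01,"dy":0.108,"dz":0,"ax":0,"ay":0,"az":0,"grip":0.62},{"dx":0.01,"dy":0.124,"dz":0,"ax":0,"ay":0,"az":0,"grip":0.62},{"dx":0.01,"dy":0.14,"dz":0,"ax":0,"ay":0,"az":0,"grip":0.62},{"dx":0.01,"dy":0.156,"dz":0,"ax":0,"ay":0,"az":0,"grip":0.62},{"dx":0.01,"dy":0.17,"dz":0,"ax":0,"ay":0,"az":0,"grip":0.62},{"dx":0.01,"dy":0.172,"dz":0,"ax":0,"ay":0,"az":0,"grip":0.62}]'
python3 - <<'E'
from h import *
im,P=snap('scene');cv2.imwrite('pics/s8.png',im[...,::-1]);b=im[...,::-1]
a=cv2.imread('pics/scene0.png')
# tin shift between frames by template match of tin patch
T=a[248:290,388:436]
r=cv2.matchTemplate(b[238:300,375:450],T,cv2.TM_CCOEFF_NORMED);print('tin',r.max(),np.unravel_index(r.argmax(),r.shape),'expect (10,13)')
c=cv2.imread('pics/s7.png')
for n,(x0,y0,w,h) in {'yoke':(328,282,36,40),'base':(283,300,60,40)}.items():
    r=cv2.matchTemplate(b,c[y0:y0+h,x0:x0+w],cv2.TM_CCOEFF_NORMED);v,u=np.unravel_index(r.argmax(),r.shape);print(n,r.max(),u,v,'moved',u-x0,v-y0)
q=proj(P,[[566,-145,52],[669,-139,52],[483,-145,30],[586,-139,30]]);print('pred yoke',q[1]-q[0],'base',q[3]-q[2])
E
```

```text
time: 9.02
position: [586.5, -134.3, 77.2]
eef_rot: [[-0.0, 1.0, 0.002], [1.0, 0.0, -0.0], [-0.0, 0.002, -1.0]]
force: [1.3, -0.1, 3.5]
gripper_width: 59.7
finger_force: 3.0
tin 0.8122391 (np.int64(10), np.int64(13)) expect (10,13)
yoke 0.71336627 367 261 moved 39 -21
base 0.83167374 323 278 moved 40 -22
pred yoke [ 37.91138    -20.79327457] base [ 40.94481305 -22.83783683]
```

```bash
python3 -m handwheel '[{"dx":0,"dy":-0.001,"dz":0,"ax":0,"ay":0,"az":0,"grip":0.62},{"dx":0,"dy":-0.004,"dz":0,"ax":0,"ay":0,"az":0,"grip":0.58},{"dx":0,"dy":-0.007,"dz":0,"ax":0,"ay":0,"az":0,"grip":0.54},{"dx":0,"dy":-0.01,"dz":0,"ax":0,"ay":0,"az":0,"grip":0.5},{"dx":0,"dy":-0.013,"dz":0,"ax":0,"ay":0,"az":0,"grip":0.46},{"dx":0,"dy":-0.015,"dz":0,"ax":0,"ay":0,"az":0,"grip":0.42},{"dx":0,"dy":-0.015,"dz":0,"ax":0,"ay":0,"az":0,"grip":0.38},{"dx":0,"dy":-0.015,"dz":0,"ax":0,"ay":0,"az":0,"grip":0.38},{"dx":0,"dy":-0.015,"dz":0,"ax":0,"ay":0,"az":0,"grip":0.38},{"dx":0,"dy":-0.015,"dz":0,"ax":0,"ay":0,"az":0,"grip":0.38},{"dx":0,"dy":-0.015,"dz":0,"ax":0,"ay":0,"az":0,"grip":0.38}]' 38
```

```text
time: 9.98
position: [575.3, -134.2, 77.7]
eef_rot: [[0.0, 1.0, 0.0], [1.0, -0.0, -0.0], [-0.0, 0.0, -1.0]]
force: [-1.3, -0.8, 7.0]
gripper_width: 40.7
finger_force: 38.1
```

```bash
python3 -m handwheel '[{"dx":0,"dy":-0.005,"dz":0,"ax":0,"ay":0,"az":0,"grip":0.38},{"dx":0,"dy":-0.015,"dz":0,"ax":0,"ay":0,"az":0,"grip":0.38},{"dx":0,"dy":-0.025,"dz":0,"ax":0,"ay":0,"az":0,"grip":0.38},{"dx":0,"dy":-0.035,"dz":0,"ax":0,"ay":0,"az":0,"grip":0.38},{"dx":0,"dy":-0.045,"dz":0,"ax":0,"ay":0,"az":0,"grip":0.38},{"dx":0,"dy":-0.055,"dz":0,"ax":0,"ay":0,"az":0,"grip":0.38},{"dx":0,"dy":-0.065,"dz":0,"ax":0,"ay":0,"az":0,"grip":0.38},{"dx":0,"dy":-0.075,"dz":0,"ax":0,"ay":0,"az":0,"grip":0.38},{"dx":0,"dy":-0.085,"dz":0,"ax":0,"ay":0,"az":0,"grip":0.38},{"dx":0,"dy":-0.095,"dz":0,"ax":0,"ay":0,"az":0,"grip":0.38},{"dx":0,"dy":-0.105,"dz":0,"ax":0,"ay":0,"az":0,"grip":0.38},{"dx":0,"dy":-0.11,"dz":0,"ax":0,"ay":0,"az":0,"grip":0.38}]'
python3 - <<'E'
from h import *
im,P=snap('scene');b=im[...,::-1];cv2.imwrite('pics/s9.png',b)
T=cv2.imread('pics/scene0.png')[250:284,394:432]
r=cv2.matchTemplate(b[235:330,340:450],T,cv2.TM_CCOEFF_NORMED);v,u=np.unravel_index(r.argmax(),r.shape)
print(r.max(),'shift',u+340-394,v+235-250)
q=proj(P,[[758,-139,30],[692,-139,30]]);print('pred',q[1]-q[0])
E
```

```text
time: 10.98
position: [509.4, -134.3, 77.6]
eef_rot: [[0.0, 1.0, 0.001], [1.0, -0.0, -0.0], [-0.0, 0.001, -1.0]]
force: [5.1, 0.7, 2.0]
gripper_width: 40.7
finger_force: 38.1
0.61491734 shift -22 11
pred [-22.9892403   11.25157242]
```

Tin follows. Draw further (72 mm more).

```bash
python3 -m handwheel '[{"dx":0,"dy":-0.005,"dz":0,"ax":0,"ay":0,"az":0,"grip":0.38},{"dx":0,"dy":-0.015,"dz":0,"ax":0,"ay":0,"az":0,"grip":0.38},{"dx":0,"dy":-0.025,"dz":0,"ax":0,"ay":0,"az":0,"grip":0.38},{"dx":0,"dy":-0.036,"dz":0,"ax":0,"ay":0,"az":0,"grip":0.38},{"dx":0,"dy":-0.048,"dz":0,"ax":0,"ay":0,"az":0,"grip":0.38},{"dx":0,"dy":-0.06,"dz":0,"ax":0,"ay":0,"az":0,"grip":0.38},{"dx":0,"dy":-0.072,"dz":0,"ax":0,"ay":0,"az":0,"grip":0.38},{"dx":0,"dy":-0.084,"dz":0,"ax":0,"ay":0,"az":0,"grip":0.38},{"dx":0,"dy":-0.096,"dz":0,"ax":0,"ay":0,"az":0,"grip":0.38},{"dx":0,"dy":-0.108,"dz":0,"ax":0,"ay":0,"az":0,"grip":0.38},{"dx":0,"dy":-0.118,"dz":0,"ax":0,"ay":0,"az":0,"grip":0.38},{"dx":0,"dy":-0.12,"dz":0,"ax":0,"ay":0,"az":0,"grip":0.38}]'
python3 - <<'E'
from h import *
im,P=snap('scene');b=im[...,::-1];cv2.imwrite('pics/s10.png',b)
T=cv2.imread('pics/scene0.png')[250:284,394:432]
r=cv2.matchTemplate(b[235:340,320:450],T,cv2.TM_CCOEFF_NORMED);v,u=np.unravel_index(r.argmax(),r.shape)
print(r.max(),'shift',u+320-394,v+235-250)
q=proj(P,[[758,-139,30],[620,-139,30]]);print('pred',q[1]-q[0])
E
```

```text
time: 12.03
position: [437.5, -134.3, 77.5]
eef_rot: [[0.0, 1.0, 0.001], [1.0, -0.0, -0.0], [-0.0, 0.001, -1.0]]
force: [5.6, 0.3, 2.1]
gripper_width: 40.1
finger_force: 38.1
0.5282536 shift 0 0
pred [-49.71170597  24.33028899]
```

```bash
python3 - <<'E'
from h import *
P=pose('scene');I={n:cv2.imread(f'pics/{n}.png') for n in('scene0','s9','s10')}
def at(n,x,y=-139):   # mean BGR of lid centre disc and side front
    m=np.zeros((420,560),np.uint8);th=np.linspace(0,6.28,40)
    cv2.fillPoly(m,[proj(P,np.c_[x+32*np.cos(th),y+32*np.sin(th),0*th+47]).astype(np.int32)],1)
    return I[n][m>0].mean(0).round(),I[n][m>0].std(0).round()
for n in I:
    for x in(758,692,620): print(n,x,*at(n,x))
for x0,y0,w,h in((375,250,40,26),(372,246,46,40)):
    for n,lo in(('lid/side',(330,240)),):
        r=cv2.matchTemplate(I['s10'][240:340,310:450],I['s9'][y0+5:y0+5+h,x0:x0+w],cv2.TM_CCOEFF_NORMED);v,u=np.unravel_index(r.argmax(),r.shape);print(r.max(),u+310-x0,v+240-y0-5)
q=proj(P,[[692,-139,30],[620,-139,30]]);print('pred',q[1]-q[0])
E
```

```text
scene0 758 [146. 182. 193.] [30. 26. 29.]
scene0 692 [ 97. 128. 147.] [30. 30. 34.]
scene0 620 [ 98. 126. 147.] [20. 30. 45.]
s9 758 [135. 169. 194.] [33. 21. 22.]
s9 692 [136. 188. 204.] [27. 32. 34.]
s9 620 [113. 127. 133.] [38. 29. 26.]
s10 758 [133. 168. 193.] [33. 20. 20.]
s10 692 [ 99. 146. 181.] [16. 24. 31.]
s10 620 [150. 209. 225.] [14.  8.  8.]
0.49310762 -25 11
0.5919274 -26 13
pred [-26.72246568  13.07871657]
```

Tin lid is at x≈620 (uniform lid colour there), gap ≈ 40 mm. Release and retreat upward.

```bash
python3 -m handwheel '[{"dx":0,"dy":0,"dz":0,"ax":0,"ay":0,"az":0,"grip":0.5},{"dx":0,"dy":0.003,"dz":0,"ax":0,"ay":0,"az":0,"grip":0.58},{"dx":0,"dy":0.007,"dz":0,"ax":0,"ay":0,"az":0,"grip":0.68},{"dx":0,"dy":0.011,"dz":0,"ax":0,"ay":0,"az":0,"grip":0.8},{"dx":0,"dy":0.015,"dz":0,"ax":0,"ay":0,"az":0,"grip":1},{"dx":0,"dy":0.015,"dz":0,"ax":0,"ay":0,"az":0,"grip":1},{"dx":0,"dy":0.015,"dz":0,"ax":0,"ay":0,"az":0,"grip":1},{"dx":0,"dy":0.015,"dz":0,"ax":0,"ay":0,"az":0,"grip":1},{"dx":0,"dy":0.015,"dz":0,"ax":0,"ay":0,"az":0,"grip":1}]'
python3 -m handwheel '[{"dx":0,"dy":0,"dz":-0.02,"ax":0,"ay":0,"az":0,"grip":1},{"dx":0,"dy":0,"dz":-0.05,"ax":0,"ay":0,"az":0,"grip":1},{"dx":0,"dy":0,"dz":-0.09,"ax":0,"ay":0,"az":0,"grip":1},{"dx":0,"dy":0,"dz":-0.13,"ax":0,"ay":0,"az":0,"grip":1},{"dx":0,"dy":0,"dz":-0.17,"ax":0,"ay":0,"az":0,"grip":1},{"dx":0,"dy":0,"dz":-0.21,"ax":0,"ay":0,"az":0,"grip":1},{"dx":0,"dy":0,"dz":-0.24,"ax":0,"ay":0,"az":0,"grip":1},{"dx":0,"dy":0,"dz":-0.24,"ax":0,"ay":0,"az":0,"grip":1},{"dx":0,"dy":0,"dz":-0.24,"ax":0,"ay":0,"az":0,"grip":1}]'
python3 - <<'E'
from h import *
im,P=snap('scene');b=im[...,::-1];cv2.imwrite('pics/s11.png',b)
a=cv2.imread('pics/scene0.png');o=cv2.imread('pics/s10.png')
# search reacher yoke+base & tin vs earlier frames, tin lid pose by colour uniformity
th=np.linspace(0,6.28,60);best=[]
for x in range(590,660,3):
  for y in range(-160,-115,3):
    m=np.zeros((420,560),np.uint8);M=m.copy()
    cv2.fillPoly(m,[proj(P,np.c_[x+40*np.cos(th),y+40*np.sin(th),0*th+47]).round().astype(np.int32)],1)
    best.append((b[...,1][m>0].astype(float).mean()-b[...,1][m>0].std(),x,y))
print('tin lid',sorted(best)[-4:])
for n,(x0,y0,w,h) in {'yoke':(290,262,36,40),'base':(240,290,60,40),'post(scene0)':(243,262,36,50)}.items():
    r=cv2.matchTemplate(b,a[y0:y0+h,x0:x0+w],cv2.TM_CCOEFF_NORMED);v,u=np.unravel_index(r.argmax(),r.shape);print(n,r.max().round(2),'moved since start',u-x0,v-y0)
q=proj(P,[[433,-60,30],[437,-134,30]]);print('pred',q[1]-q[0])
d=abs(a.astype(int)-b.astype(int)).mean(2)
for n,(x0,y0,x1,y1) in {'jar':(362,187,398,230),'onion':(163,188,200,230),'spice':(246,166,268,208),'tub':(326,205,360,245)}.items(): print(n,d[y0:y1,x0:x1].mean().round(1))
E
```

```text
time: 12.83
position: [446.1, -134.0, 77.0]
eef_rot: [[0.0, 1.0, -0.001], [1.0, -0.0, 0.0], [0.0, -0.001, -1.0]]
force: [0.1, 0.2, -0.3]
gripper_width: 90.9
finger_force: 0.0
time: 13.58
position: [446.7, -134.3, 221.8]
eef_rot: [[0.0, 1.0, 0.001], [1.0, -0.0, -0.001], [-0.001, 0.001, -1.0]]
force: [-0.6, 0.2, -0.9]
gripper_width: 91.6
finger_force: 0.0
tin lid [(np.float64(173.23879919933245), 620, -142), (np.float64(173.25574044731252), 620, -136), (np.float64(173.96670300262983), 623, -139), (np.float64(175.82633228392524), 620, -139)]
yoke 0.68 moved since start -61 86
base 0.91 moved since start 30 20
post(scene0) 0.96 moved since start 30 19
pred [24.71037733 21.01913786]
jar 2.3
onion 2.5
spice 58.3
tub 2.8
```

```bash
python3 - <<'E'
from h import *
P=pose('scene');a=cv2.imread('pics/scene0.png');b=cv2.imread('pics/s11.png')
print('gripper at',proj(P,[[447,-134,222],[447,-134,320],[447,-45,282]]).round())
for n in('s6','s7','s8','s9','s10'): print(n,abs(a.astype(int)-cv2.imread(f'pics/{n}.png').astype(int)).mean(2)[166:208,246:268].mean().round(1))
for n,(x0,y0,w,h) in {'padR':(340,272,27,20),'padL':(296,246,32,24),'yoke':(280,272,36,30)}.items():
    s=b[y0-5:y0+h+45,x0:x0+w+60];r=cv2.matchTemplate(s,a[y0:y0+h,x0:x0+w],cv2.TM_CCOEFF_NORMED);v,u=np.unravel_index(r.argmax(),r.shape);print(n,r.max().round(2),u,v-5)
for x,n in((443,'pred'),):
    for L in((195,-63,23),(195,63,23),(85,0,45)): q=proj(P,np.vstack([reach([433,-60,.08],[L]),reach([x,-134,0],[L])]));print(n,L,(q[1]-q[0]).round())
# side-view of spice with side camera
im,_=snap('side');d=abs(cv2.imread('pics/side0.png').astype(int)-im[...,::-1].astype(int)).mean(2);print('side spice',d[168:202,263:279].mean(),'onion',d[185:212,190:216].mean())
E
```

```text
gripper at [[288. 235.]
 [288. 179.]
 [257. 181.]]
s6 37.6
s7 2.6
s8 1.4
s9 2.2
s10 44.1
padR 0.38 36 22
padL 0.5 31 17
yoke 0.73 30 20
pred (195, -63, 23) [35. 22.]
pred (195, 63, 23) [33. 17.]
pred (85, 0, 45) [31. 19.]
side spice 4.543504901960785 onion 1.8152896486229821
```

```bash
python3 -c "from workcell import ctrl;print(ctrl.sign_off())"
```

```text
the job is handed in; nothing more can be done
None
```

I drew the tin out from under the rack with the reacher, leaving about 4 cm of bare mat in front of it, then released the trigger; camera checks show the jaws open and the reacher upright, the tin in place and nothing else moved. One slip: an early sideways pull tipped the reacher about 15° until I let it stand up again.

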